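# Put the mixed-up finishing-compound pots back on their own stands

### The arm

A 6-joint arm with a two-finger parallel gripper is mounted at the origin on a cart in front of the work surface, level with it; the furniture and walls round the work are solid. World frame = base frame: x ahead of the robot, y to its left, z up, the work surface at z = 0. Lengths are in m, angles in rad, forces in N, time in s.
With the tool pointing down it reaches from about 0.25 to 0.775 m from the base axis. Payload 4 kg.
Tool frame: the origin (TCP) lies midway between the tips of the shut fingers; the grasp point (between the pads) lies 19 mm behind it (robot.hold_point_z is the distance from the TCP to the grasp point, in m); z points along the fingers, y is the line along which they close (so a half turn about z gives the same grasp; the last joint's range is limited). The gripper opens to 94 mm and grips with 3 to 60 N. Pads are 16 mm wide; open, the fingers measure 119 mm over their backs; the gripper's body (75 mm by 177 mm) begins 78 mm behind the grasp point.
Start: joints at [1.052, 0.087, 1.371, -0, 1.684, -0.103], TCP at [0.222, 0.503, 0.206] pointing down, gripper open.
Joint ranges: [-3.1, 3.1], [-0.76, 2.03], [0.27, 2.55], [-1.08, 4.22], [0.17, 2.65], [-2.57, 2.57]. Speed limits (rad/s): [2.79, 2.79, 3.14, 3.14, 3.14, 3.14].

### API

Orientations are given as [roll, pitch, yaw] about the fixed x, y, z axes, in that order (R = Rz(yaw) Ry(pitch) Rx(roll)).
In Python, from bench import readout, imaging, robot gives the robot as it stands.
- The arm moves only by the tool carry_out, never from a script. Its argument "motion" is text: rows parted by semicolons, each of 7 numbers parted by spaces: the shift along the tool's x, y, z each as a share of 200 mm, from -1 to 1, then the turn, a rotation vector about the tool's x, y, z each as a share of 120 degrees, from -1 to 1, then the opening, from 0 (shut) to 1 (fully open). A call has 1 to 12 rows; each row shifts and turns the commanded pose from where the row before left it, along the tool's axes as they then stand; what a row does not reach is not made up. A row lasts 1/8 s, in which the tool goes at most 62.5 mm and 10.7 degrees, less where a joint would pass 70% of its speed; a pose out of reach is approached as far as the arm can. A call with a number of a shift or a turn outside -1 to 1 is refused whole. A call with a gripper value outside its range is refused whole. The fingers move at their own pace and stop on an object; the grip force is fixed at half the most. Time passes only in rows, so rows that do not move let the fingers close. It gives the time, the measured TCP pose, the force, the opening and the grip force at its end, in the units of the state.
- readout.get_obs(): the state, without advancing time (a new reading comes with each control period).
- imaging.snapshot(name): name is "side" or "top" or "wrist"; returns a dict with "pixels" (400x640x3 uint8, red, green, blue), "fx", "fy", "cx", "cy" (pixels), "dist_coeffs" ([k1, k2, p1, p2, k3] as OpenCV has them; the pictures are not rectified), "R" (3x3) and "t" (3): a world point X has camera coordinates R X + t. Camera axes: x right, y down, z forward; pixel columns grow to the right and rows downward; lengths in m; the calibration is good to about 2 mm. A picture is of the moment at which its call begins. There is no depth.
- robot.close_job(): hands the job in; it is judged then, once.
The state is a dict: "time": time; "joint_positions": joint angles; "qvel": joint speeds; "joint_torque": joint torques, N m; "tool_pos": TCP position; "ee_rot": TCP orientation; "wrist_force": force on the tool from outside, world axes, zero at the start; "wrist_torque": the same for the moment, N m; "width": finger opening in m; "finger_force": force on a finger pad.
Only numpy, scipy, OpenCV 4.12 (cv2) and the standard library are available. Lean on these libraries where they do the work, as an engineer would, in place of code of your own. Each camera call takes 0.05 s, during which the arm holds its last target. There are 200 camera calls.

### The job

The four lidded pots have got onto each other's stands: change them over so that each ends upright in the middle of the stand whose rim has the colour of its lid. Use the empty walnut block as the halfway place, setting a pot down on its middle and letting go while you free a stand. Keep the pots upright and leave the walnut block and the grey ring cone where they are.

Things in the scene. Friction and masses are not known exactly. Their poses are not given: they have to be found in the camera images.
- pot_red: Small round lidded pot with a red lid and white body, 40 mm across the lid, 34 mm tall, about 0.1 kg. The body tapers at most 2 mm under the lid, which is its top 10 mm; grip it round the body from above. Origin: centre of the underside, z up.
- pot_black: Small round lidded pot with a black lid and teal body, 36 mm across the lid, 46 mm tall, about 0.1 kg. The body tapers at most 2 mm under the lid, which is its top 10 mm; grip it round the body from above. Origin: centre of the underside, z up.
- pot_white: Round lidded pot with a white lid and blue body, 57 mm across the lid, 50 mm tall, about 0.1 kg. The body tapers at most 2 mm under the lid, which is its top 10 mm; grip it round the body from above. Origin: centre of the underside, z up.
- pot_yellow: Wide low round lidded pot, lid and body yellow, 67 mm across the lid, 42 mm tall, about 0.1 kg. The body tapers at most 2 mm under the lid, which is its top 10 mm; grip it round the body from above. Origin: centre of the underside, z up.
- stand_red: Flat round pot stand, 84 mm across and 8 mm high, with a red rim and a cork pad in the middle, fixed to the bench. Origin: centre of its underside (on the bench), so a pot on it stands 8 mm above the origin.
- stand_black: Flat round pot stand, 84 mm across and 8 mm high, with a black rim and a cork pad in the middle, fixed to the bench. Origin: centre of its underside (on the bench), so a pot on it stands 8 mm above the origin.
- stand_white: Flat round pot stand, 84 mm across and 8 mm high, with a white rim and a cork pad in the middle, fixed to the bench. Origin: centre of its underside (on the bench), so a pot on it stands 8 mm above the origin.
- stand_yellow: Flat round pot stand, 84 mm across and 8 mm high, with a yellow rim and a cork pad in the middle, fixed to the bench. Origin: centre of its underside (on the bench), so a pot on it stands 8 mm above the origin.
- walnut_block: Dark walnut offcut block lying flat, 70 (its x) x 120 (its y) x 30 mm tall, loose, about 0.6 kg, empty at the start: the halfway place. Origin: centre of the underside, so a pot on it stands 30 mm above the origin. (Beware: to the right of y = -0.05 m and behind x = 0.55 m stand tall fixed drawer cabinets; pass in front of them.)
- ring_cone: Dark grey ring display cone, 32 mm across the foot and 72 mm tall, standing loose among the stands; a bystander, not to be disturbed. Origin: centre of the underside.
Mind the look-alikes: they are no part of the job. Several things have the shape of the pot_black; the one meant has the colours described above. What is meant by the pot_yellow is not pink, and is the larger of those in its own colour.

How it is judged:
By the outcome, as a careful person would: the job done as asked, in the order asked, and still so for the second after the job is handed in, with the robot touching nothing.
It also fails if it takes over 131 s, if anything falls off the work surface, if the arm or the gripper's body presses on something with over 40 N, if the wrist force passes 120 N, or if a joint passes its speed limit or range.

## Working session

There is one attempt and no reset: what is moved stays moved. The work goes in short steps, Python scripts to look and compute and a tool call to move; the robot and the scene stay as the last step left them, time stands still between calls to the robot, and variables do not carry over. Pictures are saved under pics/ and viewed, at most 14 in all, crops included, and the job is handed in when it is done.

Besides the shell and the picture viewer there is one more tool, called by a JSON object that holds its "method" and its "body", one argument or row to a line. carry_out: Moves the arm, as the interface text tells. Its arguments: {"type":"object","properties":{"motion":{"type":"string"}},"required":["motion"]}

```bash
mkdir -p pics
python3 - <<'E'
from bench import readout, imaging, robot
import cv2
o=readout.get_obs(); print(o)
for n in ("top","side"):
    s=imaging.snapshot(n); cv2.imwrite(f"pics/{n}0.png",s["pixels"][:,:,::-1]); print(n,s["fx"],s["fy"],s["cx"],s["cy"],s["dist_coeffs"],s["R"],s["t"])
E
```

```text
{'time': 0.0, 'joint_positions': array([ 1.05187987e+00,  8.79745236e-02,  1.37221955e+00, -2.10675080e-05,
        1.68360144e+00, -1.03113019e-01]), 'qvel': array([ 6.31205086e-05, -2.63542874e-03,  5.00324508e-04, -1.59729327e-03,
       -1.05886767e-03, -5.28467064e-05]), 'joint_torque': array([ 1.66273559e-03, -3.40177166e+01, -3.02433944e+01,  7.18634413e-02,
        3.27651179e-02, -1.75675564e-04]), 'tool_pos': array([0.22190731, 0.50265693, 0.20431112]), 'ee_rot': array([-3.13939933e+00, -2.05914370e-04,  2.72578665e+00]), 'wrist_force': array([-0.65520257,  1.5711699 ,  0.11702254]), 'wrist_torque': array([ 0.0412323 ,  0.00674555, -0.01217118]), 'finger_force': 0.0, 'width': 0.09431201060579077}
top 475.61446385259785 475.61446385259785 323.62273265405776 198.05173476070235 [-0.02532424  0.          0.          0.          0.        ] [[ 0.02791401 -0.99953437  0.01232313]
 [-0.99537201 -0.02892758 -0.09163932]
 [ 0.09195313 -0.00970808 -0.99571601]] [0.24008585 0.54426163 1.34323806]
side 493.097931037568 493.097931037568 315.61717604503593 195.43910105411356 [-0.04089919  0.          0.          0.          0.        ] [[ 0.97045305 -0.24011831 -0.02375026]
 [-0.15162601 -0.53030053 -0.83414082]
 [ 0.18769771  0.81309566 -0.55103995]] [-0.45800715  0.24040652  1.03375512]
```

View pics/top0.png

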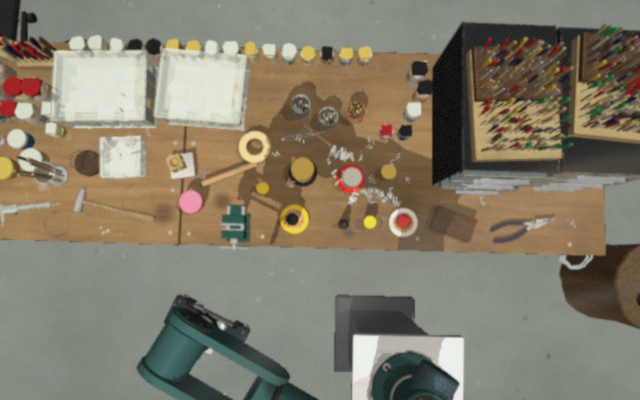

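View pics/side0.png

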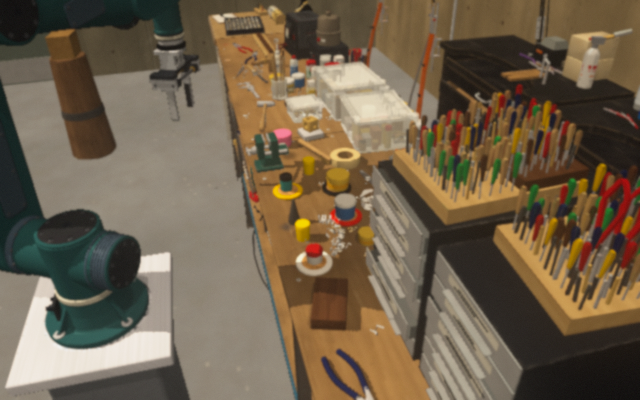

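Top view: the yellow stand (293,219) holds pot_black and the black stand (303,171) holds pot_yellow. The red stand (351,179) holds pot_white and the white stand (403,222) holds pot_red. The walnut block is at (453,223), the cone at about (343,224), and small yellow look-alikes at (370,222), (389,171) and (263,188).

```bash
cat > h.py <<'E'
import numpy as np, cv2
from bench import readout, imaging, robot
def K(s): return np.array([[s["fx"],0,s["cx"]],[0,s["fy"],s["cy"]],[0,0,1.]])
def world(s,uv,z):
    p=cv2.undistortPoints(np.array([[uv]],float),K(s),np.array(s["dist_coeffs"]))[0,0]
    R,t=np.array(s["R"]),np.array(s["t"]); d=R.T@np.array([p[0],p[1],1]); c=-R.T@t
    return c+d*(z-c[2])/d[2]
def pix(s,X):
    return cv2.projectPoints(np.array([X],float),cv2.Rodrigues(np.array(s["R"]))[0],np.array(s["t"]),K(s),np.array(s["dist_coeffs"]))[0][0,0]
def save(s,name,box,k):
    x0,y0,x1,y1=box; cv2.imwrite("pics/"+name,cv2.resize(s["pixels"][y0:y1,x0:x1,::-1],None,fx=k,fy=k,interpolation=cv2.INTER_CUBIC))
E
python3 - <<'E'
from h import *
s=imaging.snapshot("top"); save(s,"topc.png",(230,130,490,260),3)
s2=imaging.snapshot("side"); save(s2,"sidec.png",(240,140,400,340),3)
for n,uv,z in [("ystand",(293,219),.008),("bstand",(303,171),.008),("rstand",(351,179),.008),("wstand",(403,222),.008),("wal",(453,223),.03),("cone",(343,224),.07)]: print(n,world(s,uv,z).round(3))
E
```

```text
ystand [0.475 0.342 0.008]
bstand [0.616 0.318 0.008]
rstand [0.597 0.177 0.008]
wstand [0.476 0.023 0.008]
wal [ 0.476 -0.117  0.03 ]
cone [0.462 0.2   0.07 ]
```

View pics/topc.png

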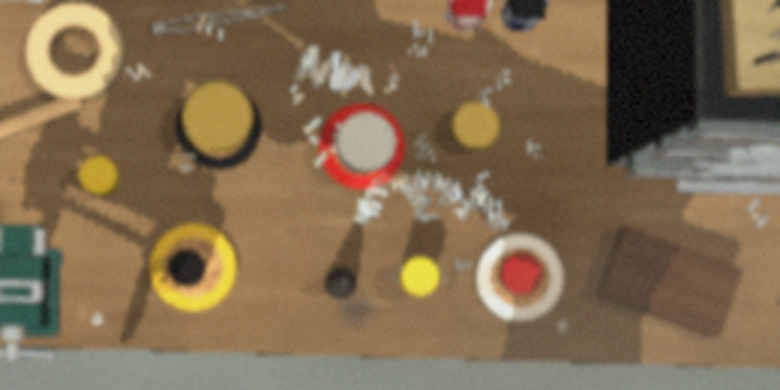

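View pics/sidec.png

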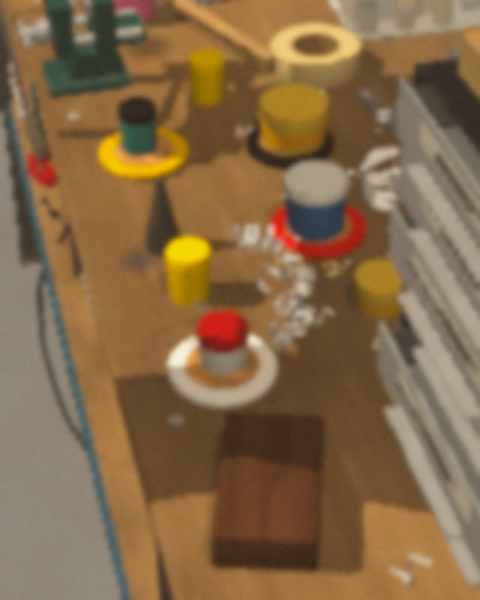

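```bash
cat >> h.py <<'E'
A=np.linspace(0,2*np.pi,72,endpoint=False)
def ring(s,x,y,z,r):
    P=np.c_[x+r*np.cos(A),y+r*np.sin(A),0*A+z]
    return cv2.projectPoints(P,cv2.Rodrigues(np.array(s["R"]))[0],np.array(s["t"]),K(s),np.array(s["dist_coeffs"]))[0][:,0].astype(np.float32)
def samp(im,q): return cv2.remap(im,q[:,0].copy(),q[:,1].copy(),cv2.INTER_LINEAR)[:,0]
def fit(ss,x,y,z,r,w=.02,d=.003):
    """circle of radius r at height z, best edge contrast over the pictures ss"""
    ims=[cv2.GaussianBlur(s["pixels"],(0,0),.6).astype(np.float32) for s in ss]
    def sc(a,b): return np.mean([np.linalg.norm(samp(i,ring(s,a,b,z,r-d))-samp(i,ring(s,a,b,z,r+d)),axis=1).mean() for s,i in zip(ss,ims)])
    for st in (.002,.0005):
        n=int(w/st); g=[(sc(x+i*st,y+j*st),x+i*st,y+j*st) for i in range(-n,n+1) for j in range(-n,n+1)]
        m,x,y=max(g); w=.002
    return np.round([x,y,m],4)
E
cat > m.py <<'E'
from h import *
t=imaging.snapshot("top"); e=imaging.snapshot("side")
L=[("ystand",.475,.342,.008,.042),("bstand",.616,.318,.008,.042),("rstand",.597,.177,.008,.042),("wstand",.476,.023,.008,.042),
("black",.475,.345,.054,.018),("yellow",.616,.318,.050,.0335),("white",.597,.177,.058,.0285),("red",.476,.023,.042,.02)]
ov=[cv2.resize(s["pixels"][:,:,::-1],None,fx=4,fy=4,interpolation=cv2.INTER_CUBIC) for s in (t,e)]
for n,x,y,z,r in L:
    a=fit([t],x,y,z,r); b=fit([e],x,y,z,r); c=fit([t,e],x,y,z,r); print(n,a,b,c)
    for s,o in zip((t,e),ov): cv2.polylines(o,[((ring(s,c[0],c[1],z,r)+.5)*4).astype(int)],True,(255,0,255),1)
# block: crop corners by eye
c=[world(t,(230+u/3-.33,130+v/3-.33),.03) for u,v in [(622,227),(740,270),(718,337),(598,292)]]
print(np.round(c,3), np.mean(c,0))
cv2.imwrite("pics/ov.png",np.hstack([cv2.resize(ov[0][560:1000,1040:1740],None,fx=.7,fy=.7),cv2.resize(ov[1][640:1120,1060:1540],None,fx=.64,fy=.64)[:308]]))
E
python3 m.py
```

```text
ystand [ 0.4765  0.34   79.5768] [ 0.4715  0.334  57.3375] [ 0.475   0.339  61.0602]
bstand [ 0.614   0.319  58.3489] [ 0.609   0.3105 36.3004] [ 0.6135  0.3185 41.7555]
rstand [ 0.5995  0.1795 58.9964] [ 0.597   0.1715 45.1337] [ 0.599   0.179  47.0297]
wstand [4.755000e-01 2.350000e-02 1.174306e+02] [4.71500e-01 1.75000e-02 8.57853e+01] [4.74500e-01 2.30000e-02 9.04059e+01]
black [  0.4735   0.3435 118.9205] [ 0.4695  0.337  45.687 ] [ 0.4725  0.343  75.9912]
yellow [ 0.6145  0.319  84.9932] [ 0.6145  0.3145 29.7455] [ 0.615   0.319  55.6605]
white [  0.596    0.1795 100.2242] [ 0.5935  0.1735 56.4394] [ 0.596   0.178  73.2665]
red [4.80500e-01 3.25000e-02 7.65059e+01] [4.72500e-01 1.60000e-02 7.21234e+01] [4.73500e-01 2.05000e-02 5.84697e+01]
[[ 0.525 -0.07   0.03 ]
 [ 0.487 -0.184  0.03 ]
 [ 0.423 -0.163  0.03 ]
 [ 0.462 -0.048  0.03 ]] [ 0.47431974 -0.11608065  0.03      ]Traceback (most recent call last):
  File "m.py", line 12, in <module>
    cv2.imwrite("pics/ov.png",np.hstack([cv2.resize(ov[0][560:1000,1040:1740],None,fx=.7,fy=.7),cv2.resize(ov[1][640:1120,1060:1540],None,fx=.64,fy=.64)[:308]]))
                              ~~~~~~~~~^^^^^^^^^^^^^^^^^^^^^^^^^^^^^^^^^^^^^^^^^^^^^^^^^^^^^^^^^^^^^^^^^^^^^^^^^^^^^^^^^^^^^^^^^^^^^^^^^^^^^^^^^^^^^^^^^^^^^^^^^
    return _nx.concatenate(arrs, 1, dtype=dtype, casting=casting)
           ~~~~~~~~~~~~~~~^^^^^^^^^^^^^^^^^^^^^^^^^^^^^^^^^^^^^^^
ValueError: all the input array dimensions except for the concatenation axis must match exactly, but along dimension 0, the array at index 0 has size 308 and the array at index 1 has size 307
```

{"method": "carry_out", "body": {
  "motion": "0 0 0 0 0 -0.066 1; 0 0 0 0 0 -0.066 1; 0 0 0 0 0 -0.066 1; -0.19 -0.2 -0.05 0 0 0 1; -0.19 -0.2 -0.05 0 0 0 1; -0.19 -0.2 -0.05 0 0 0 1; -0.19 -0.2 -0.05 0 0 0 1; -0.19 -0.2 -0.05 0 0 0 1; -0.19 -0.2 -0.05 0 0 0 1; 0 0 0 0 0 0 1; 0 0 0 0 0 0 1"
}}

```text
time: 1.68
tool_pos: [0.4496, 0.2631, 0.2652]
ee_rot: [3.141, -0.001, 3.14]
wrist_force: [0.4, 0.1, 0.0]
width: 0.0939
finger_force: 0.0
```

Run:
```python
from h import *
o=readout.get_obs(); print(o["tool_pos"],o["ee_rot"],o["joint_positions"])
s=imaging.snapshot("wrist"); save(s,"w0.png",(0,0,640,400),1.25)
R,t=np.array(s["R"]),np.array(s["t"]); print(-R.T@t,R)
for n,x,y,z in [("ystand",.475,.342,.008),("bstand",.616,.318,.008),("rstand",.597,.177,.008),("wstand",.476,.023,.008)]: print(n,pix(s,(x,y,z)))
```

```text
[0.44955878 0.26308238 0.26521874] [ 3.14113497e+00 -8.93424492e-04  3.14015057e+00] [ 4.20059331e-01  1.85826404e-02  1.32528239e+00  8.03873434e-04
  1.79835553e+00 -1.14911360e+00]
[0.37232215 0.26407065 0.44581505] [[ 6.64476876e-04  9.99999610e-01  5.81074911e-04]
 [ 9.64072348e-01 -7.94960028e-04  2.65638618e-01]
 [ 2.65638976e-01  3.83687535e-04 -9.64072501e-01]]
ystand [367.3701604  188.35426356]
bstand [349.76438217 268.03590323]
rstand [267.44752088 258.09638558]
wstand [166.75569602 189.101615  ]
```

View pics/w0.png

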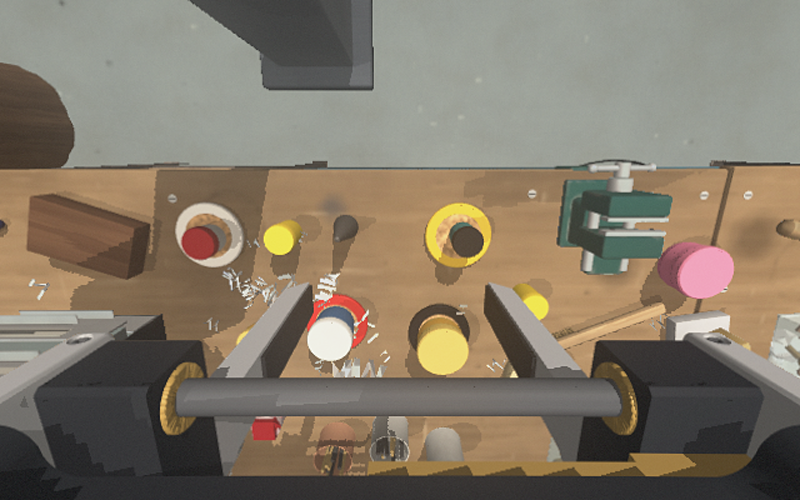

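The wrist view shows every stand with its pot. In the 800 px picture they are at: white (210,235), yellow (458,236), red (337,325), black (440,335), block (88,235) and cone (345,228). I'll fit them in this sharper picture.

```bash
cat > mw.py <<'E'
from h import *
s=imaging.snapshot("wrist")
L=[("ystand",.475,.340,.008,.042),("bstand",.614,.319,.008,.042),("rstand",.598,.178,.008,.042),("wstand",.475,.023,.008,.042),
("black",.475,.342,.054,.018),("yellow",.616,.318,.050,.0335),("white",.597,.177,.058,.0285),("red",.476,.023,.042,.02)]
o=cv2.resize(s["pixels"][:,:,::-1],None,fx=4,fy=4,interpolation=cv2.INTER_CUBIC)
for n,x,y,z,r in L:
    c=fit([s],x,y,z,r,d=.002); print(n,c)
    cv2.polylines(o,[((ring(s,c[0],c[1],z,r)+.5)*4).astype(int)],True,(255,0,255),1)
c=[world(s,(u/1.25,v/1.25),.03) for u,v in [(33,194),(149,225),(134,277),(27,238)]]
print(np.round(c,3),np.mean(c,0))
c=np.mean(c,0)[:2]
for z,(x,y) in [(0.,world(s,(345/1.25,240/1.25),0)[:2])]: print("cone",x,y)
cv2.imwrite("pics/ovw.png",cv2.resize(o[560:1260,60:1660],None,fx=.5,fy=.5))
E
python3 mw.py
```

```text
ystand [  0.475    0.3405 100.4576]
bstand [ 0.6105  0.319  66.5399]
rstand [ 0.6155  0.1775 75.9993]
wstand [4.745000e-01 2.350000e-02 1.418859e+02]
black [  0.4715   0.3435 128.0363]
yellow [  0.6155   0.32   107.5292]
white [  0.5935   0.1795 150.7546]
red [4.76000e-01 2.85000e-02 9.88126e+01]
[[ 0.42  -0.16   0.03 ]
 [ 0.457 -0.033  0.03 ]
 [ 0.523 -0.064  0.03 ]
 [ 0.473 -0.181  0.03 ]] [ 0.46813393 -0.1094568   0.03      ]
cone 0.48248873451413027 0.19552931769991072
```

View pics/ovw.png

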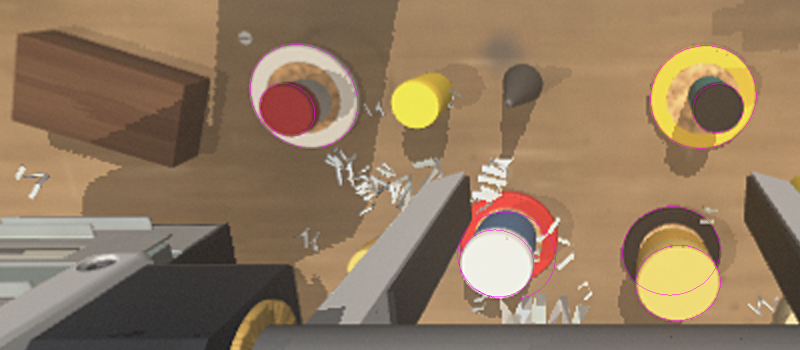

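Run:
```python
from h import *
s=imaging.snapshot("wrist"); save(s,"wz.png",(10,145,210,235),4)
for n,sn in (("wrist",s),("top",imaging.snapshot("top"))):
    p=sn["pixels"].astype(int); m=((p[:,:,0]>90)&(p[:,:,1]<.4*p[:,:,0])&(p[:,:,2]<.45*p[:,:,0])).astype(np.uint8)
    u,v=pix(sn,(.476,.024,.042)); k,_,st,ce=cv2.connectedComponentsWithStats(m)
    for i in range(1,k):
        if st[i,4]>30 and np.hypot(*(ce[i]-(u,v)))<20: print(n,st[i],ce[i],world(sn,ce[i],.042),world(sn,ce[i],.037))
```

```text
wrist [145 183  25  24 419] [156.93078759 195.2052506 ] [0.47707097 0.02671142 0.042     ] [0.47837604 0.02376441 0.037     ]
top [399 216  10   7  34] [402.61764706 218.26470588] [0.48454161 0.03047253 0.042     ] [0.48481357 0.029585   0.037     ]
```

View pics/wz.png

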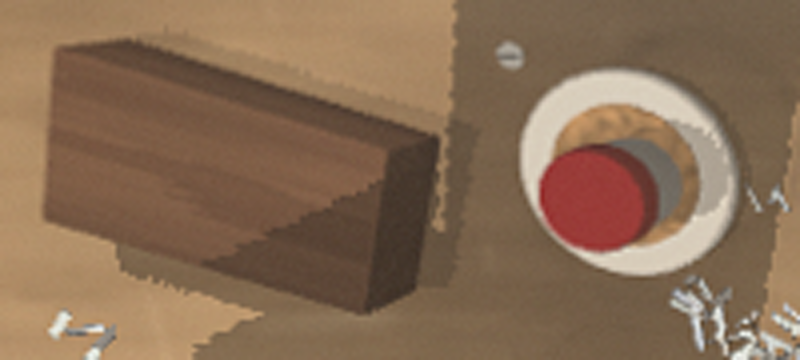

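Run:
```python
from h import *
s=imaging.snapshot("wrist"); f=lambda u,v:(10+u/4-.4,145+v/4-.4)
c=np.array([world(s,f(*q),.03) for q in [(55,47),(388,150),(366,312),(43,218)]]); print(c.round(4),c.mean(0))
print([np.linalg.norm(c[i]-c[i-1]).round(4) for i in range(4)])
print("red",world(s,f(594,199),.042))
t=imaging.snapshot("top"); print("red top",world(t,(230+521/3-.33,130+273/3-.33),.042))
for q in [.0]: print(fit([s],.476,.026,.042,.02,w=.01,d=.0015),fit([s],.599,.179,.008,.042,w=.006),fit([s],.594,.179,.058,.0285,w=.01,d=.0015))
print(world(s,f(505,-1),0) )
```

```text
[[ 0.4224 -0.1644  0.03  ]
 [ 0.4603 -0.0522  0.03  ]
 [ 0.5247 -0.0733  0.03  ]
 [ 0.4869 -0.1867  0.03  ]] [ 0.47357116 -0.11913908  0.03      ]
[np.float64(0.0683), np.float64(0.1185), np.float64(0.0678), np.float64(0.1195)]
red [0.47596272 0.02865666 0.042     ]
red top [0.4777885  0.02834234 0.042     ]
[4.7600e-01 2.8500e-02 8.5357e+01] [ 0.597   0.1805 67.7911] [  0.594    0.1795 122.6365]
[ 0.40685519 -0.01821626  0.        ]
```

{"method": "carry_out", "body": {
  "motion": "-0.027 -0.234 0.08 0 0 0 1; -0.027 -0.234 0.08 0 0 0 1; -0.027 -0.234 0.08 0 0 0 1; -0.027 -0.234 0.08 0 0 0 1; -0.027 -0.234 0.08 0 0 0 1; 0 0 0.2 0 0 0 1; 0 0 0.2 0 0 0 1; 0 0 0 0 0 0 1; 0 0 0 0 0 0 1"
}}

```text
time: 3.1
tool_pos: [0.4775, 0.0293, 0.1071]
ee_rot: [-3.142, 0.002, 3.141]
wrist_force: [0.4, -0.5, 0.2]
width: 0.094
finger_force: 0.0
```

{"method": "carry_out", "body": {
  "motion": "0.005 -0.004 0.15 0 0 0 1; 0 0 0.15 0 0 0 1; 0 0 0.12 0 0 0 1; 0 0 0.05 0 0 0 1; 0 0 0 0 0 0 1; 0 0 0 0 0 0 0; 0 0 0 0 0 0 0; 0 0 0 0 0 0 0; 0 0 0 0 0 0 0; 0 0 0 0 0 0 0; 0 0 0 0 0 0 0; 0 0 0 0 0 0 0"
}}

```text
time: 4.6
tool_pos: [0.4756, 0.028, 0.0115]
ee_rot: [-3.141, -0.0, 3.14]
wrist_force: [0.3, 0.4, -0.6]
width: 0.0396
finger_force: 30.0
```

{"method": "carry_out", "body": {
  "motion": "0 0 -0.1 0 0 0 0; 0 0 -0.17 0 0 0 0; 0 0 -0.17 0 0 0 0; 0 -0.13 0 0 0 0 0; 0 -0.2 0 0 0 0 0; 0.01 -0.2 0 0 0 0 0; 0 -0.13 0 0 0 0 0; 0 -0.07 0 0 0 0 0; 0 0 0.1 0 0 0 0; 0 0 0.12 0 0 0 0; 0 0 0.08 0 0 0 0; 0 0 0 0 0 0 0"
}}

```text
time: 6.1
tool_pos: [0.4723, -0.1171, 0.0379]
ee_rot: [3.14, -0.003, 3.141]
wrist_force: [-0.6, -0.1, -0.9]
width: 0.0395
finger_force: 30.0
```

{"method": "carry_out", "body": {
  "motion": "-0.005 0 0.015 0 0 0 0; 0 0 0 0 0 0 0; 0 0 0 0 0 0 1; 0 0 0 0 0 0 1; 0 0 0 0 0 0 1; 0 0 0 0 0 0 1; 0 0 0 0 0 0 1; 0 0 0 0 0 0 1; 0 0 -0.1 0 0 0 1; 0 0 -0.2 0 0 0 1; 0 0 -0.2 0 0 0 1"
}}

```text
time: 7.48
tool_pos: [0.4741, -0.1178, 0.1372]
ee_rot: [3.141, -0.001, 3.14]
wrist_force: [0.6, -0.0, -0.4]
width: 0.0941
finger_force: 0.0
```

Run:
```python
from h import *
o=readout.get_obs(); print(o["tool_pos"],o["joint_positions"])
s=imaging.snapshot("wrist"); save(s,"w2.png",(0,0,640,400),1.2)
print(fit([s],.474,-.118,.064,.02,w=.012,d=.0015),fit([s],.475,.0235,.008,.042,w=.006))
e=imaging.snapshot("side");print(fit([e],.472,-.122,.064,.02,w=.012,d=.0015))
```

```text
[ 0.47412674 -0.11777931  0.13718283] [-3.59670975e-01 -2.54518005e-02  1.62220310e+00  9.61431614e-05
  1.54583577e+00 -1.92934151e+00]
[ 0.475  -0.117  70.3305] [4.740000e-01 2.350000e-02 1.826407e+02]
[ 0.472 -0.128 28.09 ]
```

View pics/w2.png

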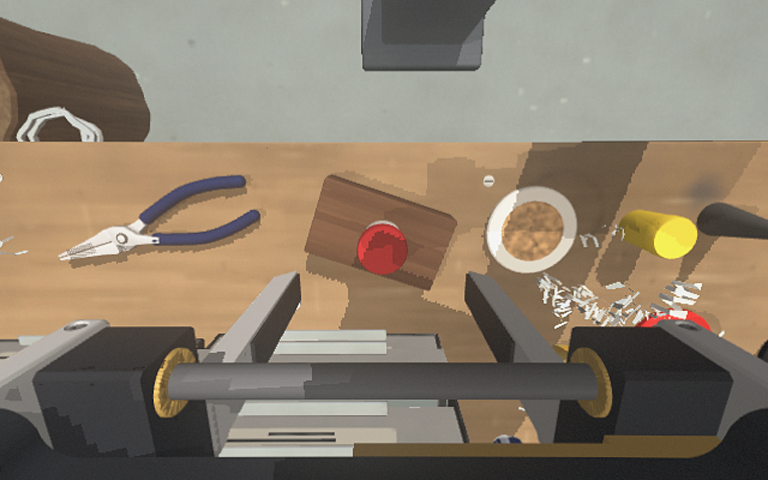

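{"method": "carry_out", "body": {
  "motion": "0 0.2 0 0 0 0 1; 0 0.25 0 0 0 0 1; 0 0.25 0 0 0 0 1; 0 0.25 0 0 0 0 1; -0.2 0.18 0 0 0 0 1; -0.2 0.18 0 0 0 0 1; -0.2 0.178 0 0 0 0 1; 0 0 0.1 0 0 0 1; 0 0 0.1 0 0 0 1; 0 0 0 0 0 0 1; 0 0 0 0 0 0 1"
}}

```text
time: 8.95
tool_pos: [0.5948, 0.1795, 0.0966]
ee_rot: [3.142, 0.0, 3.14]
wrist_force: [-0.1, -1.2, 0.6]
width: 0.0938
finger_force: 0.0
```

Run:
```python
from h import *
o=readout.get_obs(); print(o["tool_pos"])
s=imaging.snapshot("wrist")
print(fit([s],.594,.179,.058,.0285,w=.008,d=.0015),fit([s],.598,.18,.008,.042,w=.006))
```

```text
[0.59481988 0.1794621  0.09655358]
[  0.594    0.179  158.4496] [ 0.6025  0.1795 97.8724]
```

{"method": "carry_out", "body": {
  "motion": "0.003 0 0.15 0 0 0 1; 0 0 0.15 0 0 0 1; 0 0 0.08 0 0 0 1; 0 0 0.035 0 0 0 1; 0 0 0 0 0 0 1; 0 0 0 0 0 0 0; 0 0 0 0 0 0 0; 0 0 0 0 0 0 0; 0 0 0 0 0 0 0; 0 0 0 0 0 0 0; 0 0 0 0 0 0 0"
}}

```text
time: 10.38
tool_pos: [0.5943, 0.1795, 0.0137]
ee_rot: [-3.142, 0.0, 3.141]
wrist_force: [-1.2, -0.5, 0.9]
width: 0.0559
finger_force: 30.0
```

{"method": "carry_out", "body": {
  "motion": "0 0 -0.1 0 0 0 0; 0 0 -0.17 0 0 0 0; 0 0 -0.17 0 0 0 0; 0.2 -0.1 0 0 0 0 0; 0.2 -0.1 0 0 0 0 0; 0.198 -0.1 0 0 0 0 0; 0 -0.2 0 0 0 0 0; 0 -0.18 0 0 0 0 0; 0 -0.1 0 0 0 0 0; 0 0 0.15 0 0 0 0; 0 0 0.15 0 0 0 0; 0 0 0.08 0 0 0 0"
}}

```text
time: 11.88
tool_pos: [0.4739, 0.0237, 0.0249]
ee_rot: [3.141, -0.001, 3.14]
wrist_force: [0.1, -0.9, -0.7]
width: 0.0558
finger_force: 30.0
```

{"method": "carry_out", "body": {
  "motion": "0 0 0 0 0 0 0; 0 0 0 0 0 0 0"
}}

```text
time: 12.12
tool_pos: [0.4756, 0.0237, 0.0269]
ee_rot: [-3.142, 0.003, 3.141]
wrist_force: [-0.0, -0.6, -1.1]
width: 0.056
finger_force: 30.0
```

{"method": "carry_out", "body": {
  "motion": "0 0 0.04 0 0 0 0; 0 0 0.016 0 0 0 0; 0 0 0 0 0 0 0; 0 0 0 0 0 0 1; 0 0 0 0 0 0 1; 0 0 0 0 0 0 1; 0 0 0 0 0 0 1; 0 0 0 0 0 0 1; 0 0 -0.1 0 0 0 1; 0 0 -0.2 0 0 0 1; 0 0 -0.2 0 0 0 1; 0 0 0 0 0 0 1"
}}

```text
time: 13.62
tool_pos: [0.4771, 0.0235, 0.1182]
ee_rot: [-3.141, 0.008, 3.141]
wrist_force: [0.1, -0.0, -0.2]
width: 0.0937
finger_force: 0.0
```

Run:
```python
from h import *
o=readout.get_obs(); print(o["tool_pos"])
s=imaging.snapshot("wrist")
print(fit([s],.4745,.0235,.058,.0285,w=.012,d=.0015),fit([s],.475,.0235,.008,.042,w=.006),fit([s],.475,-.117,.064,.02,w=.01,d=.0015),fit([s],.598,.18,.008,.042,w=.008))
```

```text
[0.4771134  0.02351226 0.11816487]
[4.74000e-01 2.50000e-02 9.82433e+01] [4.7500e-01 2.3500e-02 1.3148e+02] [ 0.474  -0.1125 54.5105] [ 0.5905  0.1705 47.6934]
```

{"method": "carry_out", "body": {
  "motion": "0 -0.2 0 0 0 0 1; 0 -0.25 0 0 0 0 1; 0 -0.17 0 0 0 0 1; 0 -0.085 0 0 0 0 1; 0 0 0 0 0 0 1; 0 0 0 0 0 0 1"
}}

```text
time: 14.42
tool_pos: [0.4741, -0.1162, 0.1137]
ee_rot: [3.14, -0.001, 3.141]
wrist_force: [0.3, -0.0, -0.3]
width: 0.0939
finger_force: 0.0
```

Run:
```python
from h import *
o=readout.get_obs(); print(o["tool_pos"])
s=imaging.snapshot("wrist")
print(fit([s],.475,-.117,.064,.02,w=.01,d=.0015))
```

```text
[ 0.47405101 -0.11619902  0.11370775]
[ 0.4745 -0.117  73.0425]
```

{"method": "carry_out", "body": {
  "motion": "0 -0.004 0.15 0 0 0 1; 0 0 0.15 0 0 0 1; 0 0 0.07 0 0 0 1; 0 0 0.025 0 0 0 1; 0 0 0 0 0 0 1; 0 0 0 0 0 0 0; 0 0 0 0 0 0 0; 0 0 0 0 0 0 0; 0 0 0 0 0 0 0; 0 0 0 0 0 0 0; 0 0 0 0 0 0 0; 0 0 0 0 0 0 0"
}}

```text
time: 15.98
tool_pos: [0.4743, -0.1181, 0.0352]
ee_rot: [3.142, -0.0, 3.141]
wrist_force: [-0.1, 0.1, 0.4]
width: 0.0397
finger_force: 30.0
```

{"method": "carry_out", "body": {
  "motion": "0 0 -0.1 0 0 0 0; 0 0 -0.2 0 0 0 0; 0 0 -0.2 0 0 0 0; 0 0.2 0 0 0 0 0; 0 0.25 0 0 0 0 0; 0 0.25 0 0 0 0 0; 0 0.25 0 0 0 0 0; -0.16 0.2 0 0 0 0 0; -0.2 0.16 0 0 0 0 0; -0.16 0.12 0 0 0 0 0; -0.1 0.058 0 0 0 0 0; 0 0 0.2 0 0 0 0"
}}

```text
time: 17.48
tool_pos: [0.6025, 0.181, 0.0981]
ee_rot: [3.14, 0.008, -3.142]
wrist_force: [0.2, -0.3, -0.7]
width: 0.0393
finger_force: 30.0
```

{"method": "carry_out", "body": {
  "motion": "0 0 0.2 0 0 0 0; 0 0 0.1 0 0 0 0; 0 0 0.06 0 0 0 0; 0 0 0 0 0 0 0; 0 0 0 0 0 0 0"
}}

```text
time: 18.1
tool_pos: [0.5999, 0.1796, 0.0252]
ee_rot: [3.141, 0.003, 3.14]
wrist_force: [1.1, -0.1, -0.3]
width: 0.0393
finger_force: 30.0
```

Run:
```python
from h import *
o=readout.get_obs(); print(o["tool_pos"],o["wrist_force"])
t=imaging.snapshot("top"); s=imaging.snapshot("wrist")
print(fit([s],.599,.18,.008,.042,w=.006),fit([t],.475,.024,.058,.0285,w=.01))
save(s,"w3.png",(0,0,640,400),1.2)
```

```text
[0.59987647 0.17955933 0.02518981] [ 1.09148477 -0.09208146 -0.31810592]
[ 0.5985  0.179  84.5089] [4.70500e-01 1.75000e-02 6.13051e+01]
```

View pics/w3.png

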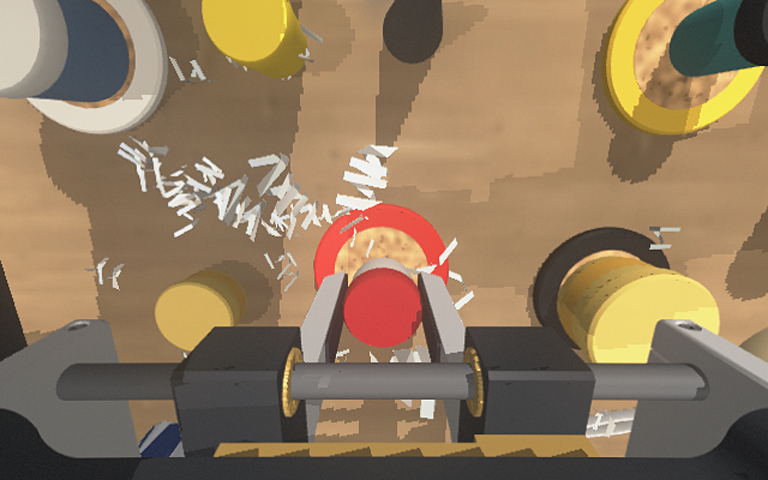

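The red pot is held over the red stand, centred at (382,300), and the black stand's pot is well clear of the fingers.

{"method": "carry_out", "body": {
  "motion": "0.004 0 0.04 0 0 0 0; 0 0 0.018 0 0 0 0; 0 0 0 0 0 0 0; 0 0 0 0 0 0 1; 0 0 0 0 0 0 1; 0 0 0 0 0 0 1; 0 0 0 0 0 0 1; 0 0 0 0 0 0 1; 0 0 -0.1 0 0 0 1; 0 0 -0.2 0 0 0 1; 0 0 -0.25 0 0 0 1; 0 0 0 0 0 0 1"
}}

```text
time: 19.7
tool_pos: [0.6016, 0.1802, 0.1299]
ee_rot: [3.139, 0.013, 3.141]
wrist_force: [0.4, -0.1, 0.9]
width: 0.0941
finger_force: 0.0
```

Run:
```python
from h import *
o=readout.get_obs(); print(o["tool_pos"])
s=imaging.snapshot("wrist")
print(fit([s],.599,.18,.008,.042,w=.005),fit([s],.599,.18,.042,.02,w=.008,d=.0015),fit([s],.472,.3435,.054,.018,w=.008,d=.0015),fit([s],.4755,.340,.008,.042,w=.006))
```

```text
[0.60156068 0.18016176 0.12987048]
[  0.5975   0.18   105.1625] [ 0.5975  0.1805 93.7582] [  0.4725   0.3435 111.4814] [  0.4745   0.3415 101.4134]
```

{"method": "carry_out", "body": {
  "motion": "0.12 0.15 0 0 0 0 1; 0.16 0.2 0 0 0 0 1; 0.16 0.2 0 0 0 0 1; 0.12 0.15 0 0 0 0 1; 0.074 0.118 0 0 0 0 1; 0 0 0 0 0 0 1; 0 0 0 0 0 0 1; 0 0 0 0 0 0 1"
}}

```text
time: 20.75
tool_pos: [0.4718, 0.3419, 0.1213]
ee_rot: [-3.141, -0.0, 3.139]
wrist_force: [-0.8, -0.3, 0.8]
width: 0.0937
finger_force: 0.0
```

Run:
```python
from h import *
o=readout.get_obs(); print(o["tool_pos"])
s=imaging.snapshot("wrist")
print(fit([s],.472,.3435,.054,.018,w=.008,d=.0015),fit([s],.4755,.340,.008,.042,w=.006),fit([s],.615,.319,.05,.0335,w=.008,d=.0015),fit([s],.613,.319,.008,.042,w=.006))
```

```text
[0.47179291 0.34194614 0.12131495]
[  0.4715   0.344  138.5277] [  0.474    0.3405 108.4064] [ 0.6155  0.3205 56.3246] [ 0.608   0.3205 81.9384]
```

{"method": "carry_out", "body": {
  "motion": "0 0.008 0.2 0 0 0 1; 0 0 0.2 0 0 0 1; 0 0 0.1 0 0 0 1; 0 0 0.035 0 0 0 1; 0 0 0 0 0 0 1; 0 0 0 0 0 0 0; 0 0 0 0 0 0 0; 0 0 0 0 0 0 0; 0 0 0 0 0 0 0; 0 0 0 0 0 0 0; 0 0 0 0 0 0 0; 0 0 0 0 0 0 0"
}}

```text
time: 22.3
tool_pos: [0.4712, 0.3446, 0.0147]
ee_rot: [-3.141, -0.0, 3.14]
wrist_force: [1.1, -0.3, 0.1]
width: 0.0356
finger_force: 30.0
```

{"method": "carry_out", "body": {
  "motion": "0 0 -0.15 0 0 0 0; 0 0 -0.25 0 0 0 0; 0 0 -0.25 0 0 0 0; 0 -0.18 0 0 0 0 0; -0.012 -0.27 0 0 0 0 0; 0 -0.27 0 0 0 0 0; 0 -0.27 0 0 0 0 0; 0 -0.27 0 0 0 0 0; 0 -0.27 0 0 0 0 0; 0 -0.27 0 0 0 0 0; 0 -0.27 0 0 0 0 0; 0 -0.16 0 0 0 0 0"
}}

```text
time: 23.8
tool_pos: [0.4726, -0.1036, 0.1445]
ee_rot: [-3.141, -0.0, 3.138]
wrist_force: [-0.5, 0.2, -0.7]
width: 0.0353
finger_force: 30.0
```

{"method": "carry_out", "body": {
  "motion": "0 -0.08 0 0 0 0 0; 0 0 0.2 0 0 0 0; 0 0 0.2 0 0 0 0; 0 0 0.07 0 0 0 0; 0 0 0 0 0 0 0; 0 0 0 0 0 0 0"
}}

```text
time: 24.55
tool_pos: [0.4745, -0.1175, 0.0525]
ee_rot: [-3.141, 0.003, 3.141]
wrist_force: [-0.5, -0.5, -1.6]
width: 0.0347
finger_force: 30.0
```

{"method": "carry_out", "body": {
  "motion": "0 0 0.045 0 0 0 0; 0 0 0.022 0 0 0 0; 0 0 0 0 0 0 0; 0 0 0 0 0 0 1; 0 0 0 0 0 0 1; 0 0 0 0 0 0 1; 0 0 0 0 0 0 1; 0 0 0 0 0 0 1; 0 0 -0.1 0 0 0 1; 0 0 -0.2 0 0 0 1; 0 0 -0.2 0 0 0 1; 0 0 0 0 0 0 1"
}}

```text
time: 26.05
tool_pos: [0.4755, -0.1182, 0.1412]
ee_rot: [-3.139, 0.008, 3.141]
wrist_force: [-0.7, 0.3, 0.2]
width: 0.0942
finger_force: 0.0
```

Run:
```python
from h import *
o=readout.get_obs(); print(o["tool_pos"])
s=imaging.snapshot("wrist")
print(fit([s],.474,-.118,.076,.018,w=.008,d=.0015),fit([s],.475,.024,.058,.0285,w=.006,d=.0015))
```

```text
[ 0.47548349 -0.11818666  0.14124849]
[ 0.473  -0.1165 63.7981] [4.74500e-01 2.30000e-02 8.40296e+01]
```

{"method": "carry_out", "body": {
  "motion": "0 0.2 0 0 0 0 1; 0 0.27 0 0 0 0 1; 0 0.27 0 0 0 0 1; 0 0.27 0 0 0 0 1; -0.1 0.25 0 0 0 0 1; -0.15 0.25 0 0 0 0 1; -0.15 0.25 0 0 0 0 1; -0.15 0.22 0 0 0 0 1; -0.1 0.13 0 0 0 0 1; -0.057 0.08 0 0 0 0 1; 0 0 0 0 0 0 1; 0 0 0 0 0 0 1"
}}

```text
time: 27.6
tool_pos: [0.6141, 0.3197, 0.1357]
ee_rot: [-3.14, -0.003, 3.14]
wrist_force: [0.2, -0.6, -0.4]
width: 0.094
finger_force: 0.0
```

Run:
```python
from h import *
o=readout.get_obs(); print(o["tool_pos"])
s=imaging.snapshot("wrist")
print(fit([s],.615,.319,.05,.0335,w=.008,d=.0015),fit([s],.613,.319,.008,.042,w=.007),fit([s],.475,.3405,.008,.042,w=.007))
save(s,"w4.png",(0,0,640,400),1.2)
```

```text
[0.61406593 0.31968041 0.13569791]
[  0.6155   0.32   109.9583] [ 0.6115  0.3185 77.9672] [  0.4745   0.3395 126.5077]
```

View pics/w4.png

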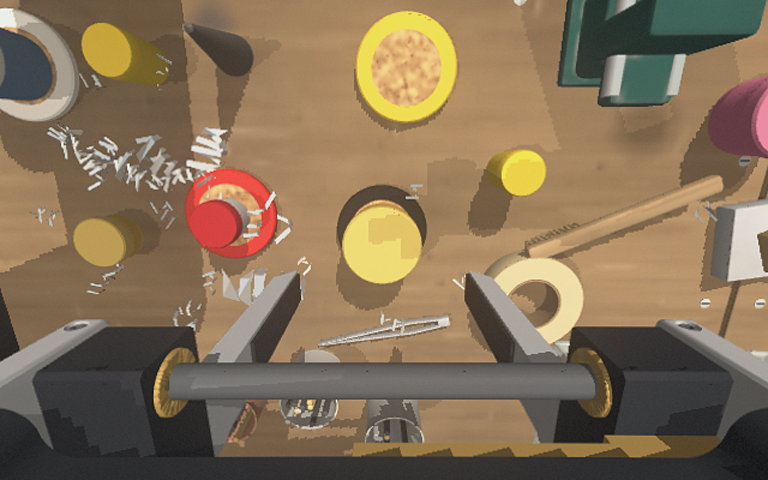

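The yellow pot is centred between the fingers at (382,245). The yellow stand at (406,67) is free and the tape roll is clear.

{"method": "carry_out", "body": {
  "motion": "-0.005 0 0.2 0 0 0 1; 0 0 0.2 0 0 0 1; 0 0 0.15 0 0 0 1; 0 0 0.05 0 0 0 1; 0 0 0 0 0 0 1; 0 0 0 0 0 0 1; 0 0 0 0 0 0 0; 0 0 0 0 0 0 0; 0 0 0 0 0 0 0; 0 0 0 0 0 0 0; 0 0 0 0 0 0 0"
}}

```text
time: 29.02
tool_pos: [0.6161, 0.3205, 0.0177]
ee_rot: [-3.142, 0.0, 3.141]
wrist_force: [-0.5, -0.4, 2.1]
width: 0.0658
finger_force: 30.0
```

{"method": "carry_out", "body": {
  "motion": "0 0 -0.08 0 0 0 0; 0 0 -0.15 0 0 0 0; 0 0 -0.12 0 0 0 0; 0.14 0.02 0 0 0 0 0; 0.2 0.03 0 0 0 0 0; 0.2 0.03 0 0 0 0 0; 0.12 0.018 0 0 0 0 0; 0.045 0 0 0 0 0 0; 0 0 0.15 0 0 0 0; 0 0 0.12 0 0 0 0; 0 0 0 0 0 0 0; 0 0 0 0 0 0 0"
}}

```text
time: 30.52
tool_pos: [0.4761, 0.3405, 0.0344]
ee_rot: [3.141, 0.002, 3.14]
wrist_force: [0.1, -0.5, -1.0]
width: 0.0656
finger_force: 30.0
```

{"method": "carry_out", "body": {
  "motion": "0.005 0 0.05 0 0 0 0; 0 0 0.026 0 0 0 0; 0 0 0 0 0 0 0; 0 0 0 0 0 0 1; 0 0 0 0 0 0 1; 0 0 0 0 0 0 1; 0 0 0 0 0 0 1; 0 0 0 0 0 0 1; 0 0 -0.1 0 0 0 1; 0 0 -0.25 0 0 0 1; 0 0 -0.25 0 0 0 1; 0 0 0 0 0 0 1"
}}

```text
time: 32.02
tool_pos: [0.4768, 0.3419, 0.1442]
ee_rot: [3.136, 0.01, 3.141]
wrist_force: [-0.4, 1.2, 0.4]
width: 0.094
finger_force: 0.0
```

Run:
```python
from h import *
o=readout.get_obs(); print(o["tool_pos"])
s=imaging.snapshot("wrist")
print(fit([s],.475,.340,.05,.0335,w=.008,d=.0015),fit([s],.612,.319,.008,.042,w=.007),fit([s],.475,.3405,.008,.042,w=.007))
t=imaging.snapshot("top");print(fit([t],.612,.319,.008,.042,w=.008))
```

```text
[0.47678698 0.34194535 0.14421869]
[ 0.472   0.341  76.8246] [ 0.609   0.32   82.3185] [ 0.4775  0.3405 96.237 ]
[ 0.6155  0.3185 73.2389]
```

{"method": "carry_out", "body": {
  "motion": "0 -0.18 0 0 0 0 1; 0 -0.27 0 0 0 0 1; 0 -0.27 0 0 0 0 1; 0 -0.27 0 0 0 0 1; 0 -0.27 0 0 0 0 1; 0 -0.27 0 0 0 0 1; 0 -0.27 0 0 0 0 1; 0 -0.27 0 0 0 0 1; 0 -0.15 0 0 0 0 1; 0 -0.068 0 0 0 0 1; 0 0 0 0 0 0 1; 0 0 0 0 0 0 1"
}}

```text
time: 33.62
tool_pos: [0.4733, -0.1161, 0.1375]
ee_rot: [3.14, -0.001, -3.141]
wrist_force: [-0.2, 0.6, 1.5]
width: 0.0941
finger_force: 0.0
```

Run:
```python
from h import *
o=readout.get_obs(); print(o["tool_pos"])
s=imaging.snapshot("wrist")
print(fit([s],.474,-.118,.076,.018,w=.008,d=.0015))
t=imaging.snapshot("top");print(fit([t],.612,.319,.008,.042,w=.008),fit([t],.475,.34,.008,.042,w=.008),fit([t],.475,.34,.05,.0335,w=.008))
```

```text
[ 0.47329237 -0.11607681  0.13749047]
[ 0.473  -0.1165 64.8581]
[ 0.6145  0.319  89.1087] [ 0.476   0.34   74.8526] [ 0.4745  0.345  56.6669]
```

Descend to about 0.037.

{"method": "carry_out", "body": {
  "motion": "0 0 0.2 0 0 0 1; 0 0 0.2 0 0 0 1; 0 0 0.07 0 0 0 1; 0 0 0.03 0 0 0 1; 0 0 0 0 0 0 1; 0 0 0 0 0 0 0; 0 0 0 0 0 0 0; 0 0 0 0 0 0 0; 0 0 0 0 0 0 0; 0 0 0 0 0 0 0; 0 0 0 0 0 0 0; 0 0 0 0 0 0 0"
}}

```text
time: 35.22
tool_pos: [0.4734, -0.1173, 0.038]
ee_rot: [3.141, -0.0, 3.14]
wrist_force: [-0.1, -0.2, -0.4]
width: 0.0356
finger_force: 30.0
```

{"method": "carry_out", "body": {
  "motion": "0 0 -0.12 0 0 0 0; 0 0 -0.2 0 0 0 0; 0 0.15 -0.2 0 0 0 0; 0 0.27 0 0 0 0 0; 0 0.27 0 0 0 0 0; 0 0.27 0 0 0 0 0; -0.1 0.26 0 0 0 0 0; -0.15 0.25 0 0 0 0 0; -0.15 0.25 0 0 0 0 0; -0.15 0.25 0 0 0 0 0; -0.1 0.13 0 0 0 0 0; -0.047 0.08 0 0 0 0 0"
}}

```text
time: 36.72
tool_pos: [0.6137, 0.3201, 0.1405]
ee_rot: [-3.141, -0.002, -3.141]
wrist_force: [0.1, 0.2, -1.8]
width: 0.0354
finger_force: 30.0
```

{"method": "carry_out", "body": {
  "motion": "0 0 0.15 0 0 0 0; 0 0 0.2 0 0 0 0; 0 0 0.07 0 0 0 0; 0 0 0 0 0 0 0; 0 0 0 0 0 0 0"
}}

```text
time: 37.35
tool_pos: [0.6145, 0.3189, 0.0603]
ee_rot: [3.14, 0.003, 3.14]
wrist_force: [0.5, 0.2, 0.4]
width: 0.0354
finger_force: 30.0
```

Run:
```python
from h import *
o=readout.get_obs(); print(o["tool_pos"])
s=imaging.snapshot("wrist")
print(fit([s],.612,.319,.008,.042,w=.008))
save(s,"w5.png",(120,40,520,400),2)
c=ring(s,.613,.319,.008,.042); print(c.min(0),c.max(0))
```

```text
[0.61454858 0.31892813 0.06028557]
[ 0.6115  0.318  87.4461]
[268.83087 163.54349] [365.8028  255.93591]
```

View pics/w5.png

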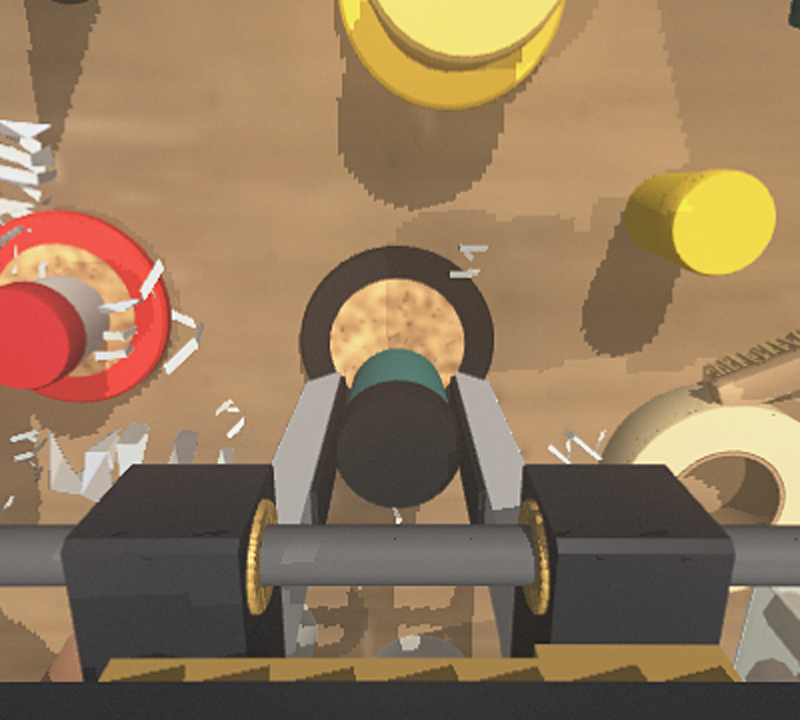

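The black pot is held at (397,440) above the empty black stand, whose centre is at about (397,330). The aim is good to about 1 mm.

{"method": "carry_out", "body": {
  "motion": "0.005 -0.004 0.1 0 0 0 0; 0 0 0.07 0 0 0 0; 0 0 0.04 0 0 0 0; 0 0 0 0 0 0 0; 0 0 0 0 0 0 0"
}}

```text
time: 38.02
tool_pos: [0.6123, 0.3176, 0.0159]
ee_rot: [-3.141, -0.0, 3.14]
wrist_force: [-1.8, -0.3, 0.9]
width: 0.0352
finger_force: 30.0
```

{"method": "carry_out", "body": {
  "motion": "0 0 0 0 0 0 1; 0 0 0 0 0 0 1; 0 0 0 0 0 0 1; 0 0 0 0 0 0 1; 0 0 0 0 0 0 1; 0 0 0 0 0 0 1; 0 0 -0.1 0 0 0 1; 0 0 -0.2 0 0 0 1; 0 0 -0.3 0 0 0 1; 0 0 -0.25 0 0 0 1; 0 0 0 0 0 0 1"
}}

```text
time: 39.4
tool_pos: [0.6152, 0.3189, 0.1957]
ee_rot: [3.136, 0.014, 3.14]
wrist_force: [-0.2, -0.7, -0.5]
width: 0.0945
finger_force: 0.0
```

{"method": "carry_out", "body": {
  "motion": "0.2 -0.1 -0.1 0 0 0 1; 0.2 -0.1 -0.1 0 0 0 1; 0.2 -0.1 -0.1 0 0 0 1; 0.2 -0.1 -0.1 0 0 0 1; 0 -0.1 -0.05 0 0 0 1; 0 0 0 0 0 0 1; 0 0 0 0 0 0 1; 0 0 0 0 0 0 1"
}}

```text
time: 40.4
tool_pos: [0.4525, 0.2182, 0.2745]
ee_rot: [-3.141, -0.003, 3.141]
wrist_force: [-0.2, -0.3, 0.2]
width: 0.0943
finger_force: 0.0
```

Run:
```python
from h import *
o=readout.get_obs(); print(o["tool_pos"])
s=imaging.snapshot("wrist")
for n,x,y,h,r in [("y",.475,.34,.05,.0335),("b",.612,.318,.054,.018),("r",.598,.18,.042,.02),("w",.4745,.0235,.058,.0285)]:
    print(n,fit([s],x,y,.008,.042,w=.006),fit([s],x,y,h,r,w=.008,d=.0015))
save(s,"w6.png",(0,0,640,400),1.25)
```

```text
[0.4525353  0.21819303 0.27445901]
y [ 0.4755  0.3415 84.3987] [ 0.4725  0.3415 70.6399]
b [ 0.6115  0.3185 70.3637] [ 0.612   0.3205 44.8773]
r [ 0.597   0.18   98.4688] [ 0.5955  0.1815 65.7694]
w [4.745000e-01 2.350000e-02 1.218577e+02] [4.74500e-01 2.65000e-02 8.47342e+01]
```

View pics/w6.png

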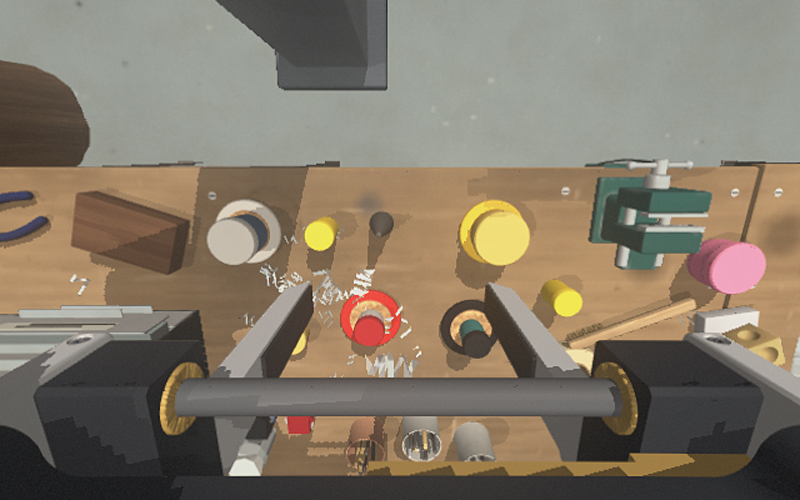

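All four pots stand upright on the stands of their lid colour, within about 3 mm of the middle. The block (130,230) is empty and the cone (380,222) was not moved.

```bash
python3 -c "from bench import robot; print(robot.close_job())"
```

```text
the job is handed in; nothing more can be done
None
```

All four pots are upright on the stands matching their lids, within about 3 mm of the middle by the wrist camera. The walnut block and the ring cone look unmoved, and I handed the job in at about 40 s; no verdict came back.

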